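# Let the board stand back one notch

### The arm

A 6-joint arm with a two-finger parallel gripper is mounted at the origin on the work surface. World frame = base frame: x ahead of the robot, y to its left, z up, the work surface at z = 0. Lengths are in m, angles in rad, forces in N, time in s.
With the tool pointing down it reaches from about 0.225 to 0.725 m from the base axis. Payload 3.1 kg.
Tool frame: the origin (TCP) lies midway between the tips of the shut fingers; the grasp point (between the pads) lies 19 mm behind it; z points along the fingers, y is the line along which they close (so a half turn about z gives the same grasp; the last joint's range is limited). The gripper opens to 85 mm and grips with 20 to 120 N. Pads are 22 mm wide; open, the fingers measure 114 mm over their backs; the gripper's body (76 mm by 85 mm) begins 54 mm behind the grasp point. The pads swing forward as they close: fully open they stand 13 mm farther back than shut.
Start: joints at [-1.463, 0.048, 0.099, 1.622, 0, 1.443], TCP at [0.123, -0.51, 0.231] pointing down, gripper open.
Joint ranges: [-2.91, 2.91], [-0.99, 1.94], [-1.21, 1.42], [-2.12, 2.29], [-1.49, 1.47], [-3.14, 3.14]. Speed limits (rad/s): [2.79, 2.79, 3.14, 3.14, 3.14, 3.14].

### API

Orientations are given as [roll, pitch, yaw] about the fixed x, y, z axes, in that order (R = Rz(yaw) Ry(pitch) Rx(roll)).
In Python, from plant import robot, optics gives the robot as it stands.
- The arm moves only by the tool arm_command, never from a script. Its argument "motion" is a list of rows, each an object with "hand": the finger opening in mm, from 0 to 85.4; "offset": the shift along the world's x, y, z in mm, a list of three; "dr": the turn, a rotation vector about the world's x, y, z in rad, a list of three. In form: [{"hand": hand, "offset": [x, y, z], "dr": [wx, wy, wz]}, ...]. A call has 1 to 20 rows; each row is the pose to reach, as a shift and turn from the pose commanded when the call began; what a row does not reach only later rows make up. A row lasts 1/10 s, in which the tool goes at most 50 mm and 8.59 degrees, less where a joint would pass 70% of its speed; a pose out of reach is approached as far as the arm can. A call with a gripper value outside its range is refused whole. The fingers move at their own pace and stop on an object; "force" is the grip in N (left out, the last holds). Time passes only in rows, so rows that repeat a pose let the fingers close. It gives the time, the measured TCP pose, the force, the opening and the grip force at its end, in the units of the state.
- robot.read_state(): the state, without advancing time (a new reading comes with each control period).
- optics.snapshot(name): name is "side" or "top" or "wrist"; returns a dict with "pixels" (480x640x3 uint8, blue, green, red), "mtx" (3x3 intrinsics, pixels), "R" (3x3) and "t" (3): a world point X has camera coordinates R X + t. Camera axes: x right, y down, z forward; pixel columns grow to the right and rows downward; lengths in m; the calibration is good to about 2 mm. A picture is of the moment at which its call begins. There is no depth.
- robot.hand_in(): hands the job in; it is judged then, once.
The state is a dict: "clock": time; "qpos": joint angles; "joint_vel": joint speeds; "tau": joint torques, N m; "eef_pos": TCP position; "tcp_rot": TCP orientation; "ft_force": force on the tool from outside, world axes, zero at the start; "moment": the same for the moment, N m; "opening": finger opening in m; "grasp_force": force on a finger pad.
Only numpy, scipy, OpenCV 4.12 (cv2) and the standard library are available. Lean on these libraries where they do the work, as an engineer would, in place of code of your own. Each camera call takes 0.05 s, during which the arm holds its last target. There are 200 camera calls.

### The job

The circuit board in the turnover stand is tilted too steeply to be probed. With a fingertip, lift the pawl out of the ratchet wheel by pushing its ball-weighted lever right over until it rests back on its stop, gently push one of the wheel's knobbed spokes so that the wheel goes backward one notch (its top moves towards the pawl's pivot and the board leans back), then push the lever over again so that the pawl drops fully into the next tooth gap and holds the wheel. Only push with the fingers, lightly: pinch nothing, do not touch the board, leave the other things where they are, and finish clear of everything.

Things in the scene. Friction and masses are not known exactly. Their poses are not given: they have to be found in the camera images.
- stand: Fixed grey steel turnover stand for circuit boards. Origin on the bench under the middle of the ratchet wheel; x points level from the hub to the pawl pivot's side, y along the axle from the star handle (y = -54 mm) through the wheel (y = 0) to the board, z up. Offsets below are in this frame. Base x from -85 to 85, y from -20 to 325, 12 mm thick; bearing plates 143 mm high at y = 28 and 300 mm.
- axle (a point): Centre of the upright steel ratchet wheel, 125 mm above the bench: 12 mm thick, 130 mm across the tips of its 12 saw teeth, which are 12 mm high. One notch = 30 degrees = 0.524 rad. With the pawl down it turns forward with clicks, backward only until a tooth meets the pawl. It is balanced, with friction of about 0.22 N m (about 3 N at a knob), and stays where it is left.
- wheel (a joint): Angle of the wheel with its star handle and board, rad; grows as it goes backward (top towards the pawl's pivot, +x). Starts at -0.06 to 0.06 with the pawl in its tooth gap. A gap gives 0.16 of play: this one -0.08 to 0.08, the next one back 0.44 to 0.60, middle 0.52. Beyond 0.57 the pawl lands on a tooth's top; short of 0.44 on its slope, from where a gentle backward push seats it.
- knob_top (a point): Centre of the black ball knob (24 mm across) on the uppermost spoke of the star handle: four 11 mm round steel spokes, 90 degrees apart, in the plane y = -54 mm, knobs centred 88 mm from the axle. At wheel angle 0 this knob is 22 degrees off straight up, towards -x (207 mm above the bench); it turns with the wheel.
- star: The four-spoked star handle of the wheel, the part to push. Origin on the axle in the spokes' plane, turning with the wheel.
- pawl (a joint): Angle of the pawl, rad. 0 (-0.02 to 0.03): down, nose fully in a tooth gap, arm level. About 0.15 to 0.2: nose on top of a tooth; above 0.3 clear of the wheel. It grows as the nose rises and the lever swings to +x; past about 0.65 the weight carries it over to its back stop at 1.05, where it stays. Pushed back below that, it falls onto the wheel by itself.
- pivot (a point): Pivot axis of the pawl (parallel to the axle) in the wheel's plane: 60 mm to +x of the axle and 68 mm above it, 193 mm above the bench. A grey ear of the stand (y from 21 to 31 mm) holds it; it reaches 202 mm high at the pivot, and 219 mm at the back stop pin, 12 to 30 mm to +x of the pivot.
- weight: Throw-over lever fixed to the dark steel pawl: a 9 mm round rod rising from the pivot, with a steel ball weight (24 mm across) at its end. Origin on the pivot axis, axes as the stand's when down. The pawl's arm (14 mm deep, 12 mm wide, top 201 mm above the bench) runs level from the pivot 60 mm to -x, over the wheel's top, to its hooked nose; laid back, it stands up 60 degrees steep over the wheel.
- ball (a point): Centre of the ball weight, 56 mm from the pivot: with the pawl down 14 mm to -x of the pivot and 54 mm above it (247 mm above the bench); with the pawl laid back on its stop 40 mm to +x of the pivot and 40 mm above it.
- board: Green circuit board with parts, 122 x 190 mm, in the tilting aluminium frame (145 x 230 mm), turning with the wheel; origin in its middle on the axle, at y = 165 mm; tilted 60 degrees from level at wheel angle 0, facing -x. Not to be touched.
- capacitor_mid (a point): Bystander: dark standing capacitor can, 35 mm across, 50 mm high; its centre.
- screwdriver: Bystander: screwdriver, 190 mm long, lying on the bench along its own x axis; origin under its middle.
- multimeter: Bystander: dark handheld multimeter lying face up, 165 x 82 x 36 mm; origin under its middle.
- spray: Bystander: standing spray can, 52 mm across, 165 mm high; origin under its middle.
- tray: Bystander: grey parts tray, 110 x 160 x 28 mm; origin under its middle.
- tape: Bystander: roll of black tape lying flat, 84 mm across, 18 mm high; origin under its middle.
- transformer: Bystander: small mains transformer, 66 x 60 mm, 40 mm high; origin under its middle.

How it is judged:
On the way, in this order (a step that is already met when the one before it is completed fails the run):
1. the pawl is lifted out of the wheel and laid over on its back stop, the wheel not yet moved (value of joint pawl above 0.9 rad and value of joint wheel below 0.3 rad), for 0.2 s.
2. with the pawl laid back, the wheel is pushed most of a notch backward (value of joint pawl above 0.9 rad and value of joint wheel above 0.34 rad), for 0.1 s.
At the end, for the whole second after the job is handed in: The wheel stands one notch back of where it began (joint 0.40 to 0.65 rad) and is still, with the pawl down in the tooth gap (joint below 0.05 rad) (value of joint wheel between 0.4 and 0.65 rad and value of joint pawl below 0.05 rad and velocity of joint wheel between -0.05 and 0.05 rad/s); the robot touches nothing.
It fails at once if the wheel is pushed back far beyond one notch, or turned forward a notch (value of joint wheel above 0.9 rad or value of joint wheel below -0.45 rad).
It fails at once if the pawl's lever is pinched or forced (more than 25 N on it while it is not moving) (contact force between weight and the fingers above 25 N and velocity of joint pawl between -0.15 and 0.15 rad/s).
It fails at once if the star handle is pinched or forced (more than 25 N on it while it is not moving) (contact force between star and the fingers above 25 N and velocity of joint wheel between -0.15 and 0.15 rad/s).
It fails at once if the circuit board is touched (contact force between board and the fingers above 0.5 N or contact force between board and the arm above 0.5 N).
It fails at once if a bystander is shifted by more than 15 mm, lifted or knocked over (distance of any of capacitor_mid, screwdriver, multimeter, spray, tray, tape, transformer from where it was at the start of the episode above 0.015 m).
It also fails if it takes over 54 s, if anything falls off the work surface, if the arm or the gripper's body presses on something with over 40 N, if the wrist force passes 120 N, or if a joint passes its speed limit or range.

## Working session

There is one attempt and no reset: what is moved stays moved. The work goes in short steps, Python scripts to look and compute and a tool call to move; the robot and the scene stay as the last step left them, time stands still between calls to the robot, and variables do not carry over. Pictures are saved under pics/ and viewed, at most 10 in all, crops included, and the job is handed in when it is done.

Besides the shell and the picture viewer there is one more tool, called after "Call:" as name(argument=value, ...), one argument or row to a line, values as JSON. arm_command: Moves the arm, as the interface text tells. Its arguments: {"type":"object","properties":{"motion":{"type":"array","items":{"type":"object","properties":{"hand":{"type":"number"},"offset":{"type":"array","items":{"type":"number"}},"dr":{"type":"array","items":{"type":"number"}}}}},"force":{"type":"number"}},"required":["motion"]}

```bash
mkdir -p pics; python3 - <<'E'
from plant import robot, optics
import cv2,pickle
for n in ("side","top"):
    d=optics.snapshot(n); cv2.imwrite(f"pics/{n}0.png",d["pixels"]); pickle.dump(d,open(f"pics/{n}0.pkl","wb"))
    print(n,d["mtx"].tolist(),(-d["R"].T@d["t"]).round(3),d["R"].round(2).tolist())
s=robot.read_state();print(s["clock"],s["eef_pos"],s["tcp_rot"])
E
```

```text
side [[523.1106017816643, 0.0, 318.81757827717047], [0.0, 523.1106017816643, 223.48012325282713], [0.0, 0.0, 1.0]] [-0.036  0.871  1.169] [[-0.84, -0.55, 0.02], [-0.39, 0.58, -0.71], [0.38, -0.6, -0.7]]
top [[533.9490914495626, 0.0, 312.7917923028604], [0.0, 533.9490914495626, 232.14034219027744], [0.0, 0.0, 1.0]] [ 0.27  -0.006  1.474] [[-0.03, -1.0, -0.01], [-0.99, 0.03, -0.17], [0.17, 0.0, -0.99]]
0.1 [ 0.12258428 -0.5099099   0.23022363] [-3.13944836e+00 -2.57858456e-04  2.35814723e-01]
```

View pics/side0.png

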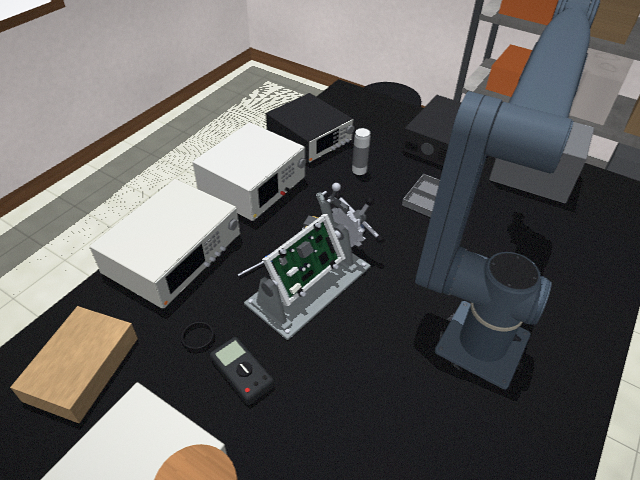

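View pics/top0.png

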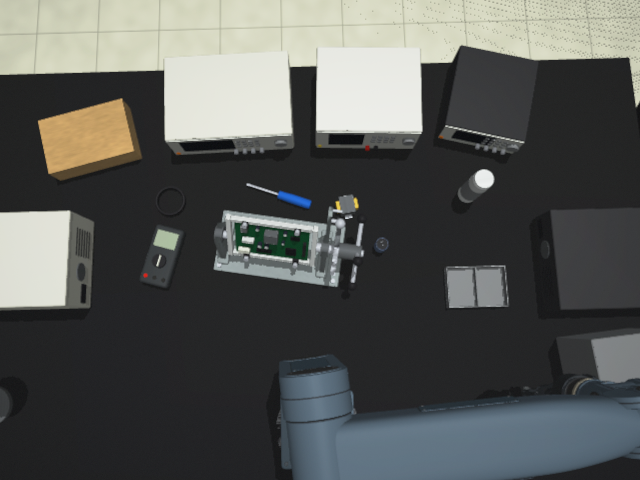

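The side view shows the ball weight near (336,187), with the star at about (365,215). In the top view the stand's axle runs from the board at (270,240) to the star at (352,252), so stand +y is roughly world +y. I'll zoom in on both.

```bash
python3 - <<'E'
import pickle,cv2,numpy as np
a=pickle.load(open("pics/side0.pkl","rb"))["pixels"][170:350,235:395]
b=pickle.load(open("pics/top0.pkl","rb"))["pixels"][180:310,205:405]
cv2.imwrite("pics/c1.png",cv2.resize(a,None,fx=3.3,fy=3.3,interpolation=2))
cv2.imwrite("pics/c2.png",cv2.resize(b,None,fx=4,fy=4,interpolation=2))
E
```

```text
(no output)
```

View pics/c1.png

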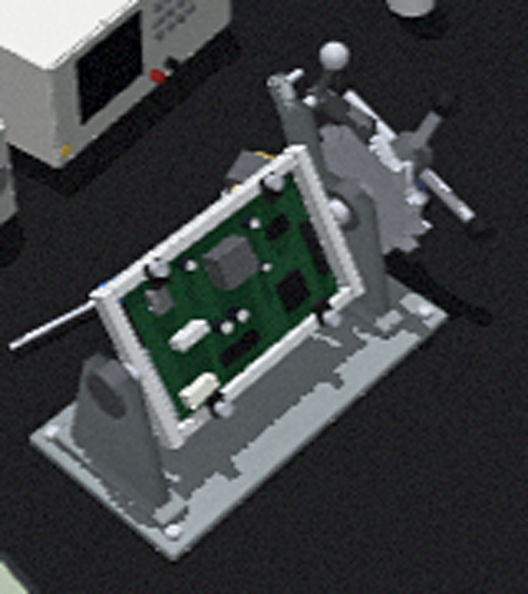

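View pics/c2.png

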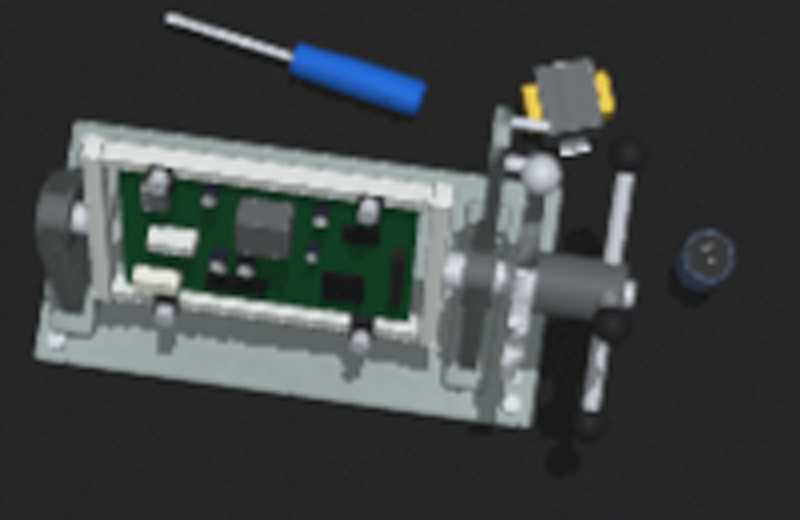

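The crops show the base corners, the ball weight (c1 334,56; c2 541,173) and the knobs (top knob c1 440,102 and c2 611,325). I'll fit the stand pose jointly from both views and triangulate the ball and knob.

```bash
cat > h.py <<'E'
import numpy as np,cv2,pickle
from scipy.optimize import least_squares
def proj(d,X):
    c=np.atleast_2d(X)@d["R"].T+d["t"]; p=c@d["mtx"].T; return p[:,:2]/p[:,2:]
def tri(ds,ps):
    return least_squares(lambda X:np.concatenate([proj(d,X)[0]-p for d,p in zip(ds,ps)]),[.3,0,.2]).x
def world(p,L):
    L=np.atleast_2d(L)/1000; c,s=np.cos(p[2]),np.sin(p[2])
    return L@np.array([[c,s,0],[-s,c,0],[0,0,1]])+[p[0],p[1],0]
E
python3 - <<'E'
from h import *
A=pickle.load(open("pics/side0.pkl","rb"));B=pickle.load(open("pics/top0.pkl","rb"))
a=lambda u,v:np.array([u/3.3+235-.35,v/3.3+170-.35]); b=lambda u,v:np.array([u/4+205-.4,v/4+180-.4])
ca=[((85,325,12),a(32,437)),((-85,325,12),a(172,557)),((-85,-20,12),a(447,315)),((46,0,247),a(334,56)),((-33,-54,207),a(440,102)),((-82,-54,92),a(483,227))]
cb=[((85,325,12),b(72,122)),((-85,325,12),b(36,358)),((-85,-20,12),b(531,428)),((46,0,247),b(541,173)),((-33,-54,207),b(611,325)),((82,-54,158),b(627,152)),((-82,-54,92),b(590,426))]
def f(p): return np.concatenate([(proj(d,world(p,[l for l,_ in c]))-[q for _,q in c]).ravel() for d,c in((A,ca),(B,cb))])
r=least_squares(f,[.3,0,0]);print(r.x.round(4),r.fun.reshape(-1,2).round(1).tolist())
np.save("pose.npy",r.x)
for n,l,p,q in(("ball",(46,0,247),a(334,56),b(541,173)),("knob",(-33,-54,207),a(440,102),b(611,325)),("knob-x",(-82,-54,92),a(483,227),b(590,426))): print(n,tri((A,B),(p,q)).round(4),world(r.x,l).round(4))
E
```

```text
[ 0.4567 -0.0596 -0.1598] [[-1.4, -0.5], [0.6, -0.5], [0.2, -1.2], [-0.6, -0.7], [1.3, 0.0], [-1.7, -0.1], [0.2, -0.0], [-0.8, 1.0], [-0.0, 0.3], [-0.1, 0.2], [0.0, 0.6], [0.1, 0.9], [-0.3, -0.8]]
ball [ 0.5022 -0.0676  0.2443] [[ 0.5021 -0.0669  0.247 ]]
knob [ 0.418  -0.1074  0.2056] [[ 0.4155 -0.1077  0.207 ]]
knob-x [ 0.364  -0.101   0.0928] [[ 0.3671 -0.0999  0.092 ]]
```

The fit is consistent: residuals are about 1 px and the triangulated heights match. The stand origin is at (0.457, -0.060) with yaw -0.16. I'll move above the axle with the fingers shut, turning so that tool x lies along stand x and the 22 mm width faces the push. That keeps joint 6 in range.

Call:
arm_command(
  motion=[
    {"hand": 0, "offset": [0, 0, 45], "dr": [0, 0, 0.1]},
    {"hand": 0, "offset": [10, 20, 90], "dr": [0, 0, 0.2]},
    {"hand": 0, "offset": [25, 45, 90], "dr": [0, 0, 0.35]},
    {"hand": 0, "offset": [45, 70, 90], "dr": [0, 0, 0.5]},
    {"hand": 0, "offset": [65, 95, 90], "dr": [0, 0, 0.65]},
    {"hand": 0, "offset": [85, 120, 90], "dr": [0, 0, 0.8]},
    {"hand": 0, "offset": [105, 145, 90], "dr": [0, 0, 0.95]},
    {"hand": 0, "offset": [125, 170, 90], "dr": [0, 0, 1.1]},
    {"hand": 0, "offset": [145, 195, 90], "dr": [0, 0, 1.25]},
    {"hand": 0, "offset": [165, 220, 90], "dr": [0, 0, 1.4]},
    {"hand": 0, "offset": [185, 245, 90], "dr": [0, 0, 1.55]},
    {"hand": 0, "offset": [205, 270, 90], "dr": [0, 0, 1.7]},
    {"hand": 0, "offset": [225, 297, 90], "dr": [0, 0, 1.85]},
    {"hand": 0, "offset": [245, 324, 90], "dr": [0, 0, 2.0]},
    {"hand": 0, "offset": [265, 351, 90], "dr": [0, 0, 2.15]},
    {"hand": 0, "offset": [285, 378, 90], "dr": [0, 0, 2.3]},
    {"hand": 0, "offset": [300, 405, 90], "dr": [0, 0, 2.45]},
    {"hand": 0, "offset": [315, 430, 90], "dr": [0, 0, 2.6]},
    {"hand": 0, "offset": [325, 445, 90], "dr": [0, 0, 2.746]},
    {"hand": 0, "offset": [329, 450, 90], "dr": [0, 0, 2.746]},
  ],
  force=20,
)

```text
clock: 2.1
eef_pos: [0.452, -0.059, 0.3206]
tcp_rot: [3.141, -0.001, 2.984]
ft_force: [-0.2, 0.2, 0.8]
opening: -0.0001
grasp_force: 0.0
```

```bash
python3 - <<'E'
from h import *
from plant import robot,optics
d=optics.snapshot("wrist");pickle.dump(d,open("pics/w1.pkl","wb"));p=np.load("pose.npy")
L=[(46,0,247),(-33,-54,207),(82,-54,158),(0,-54,125)]
q=proj(d,world(p,L));print(q.round(0).tolist());im=d["pixels"].copy()
for u in q: cv2.circle(im,tuple(int(v) for v in u),5,(0,0,255),1)
cv2.imwrite("pics/w1.png",im)
E
```

```text
[[319.0, 323.0], [236.0, 182.0], [255.0, 307.0], [257.0, 203.0]]
```

View pics/w1.png

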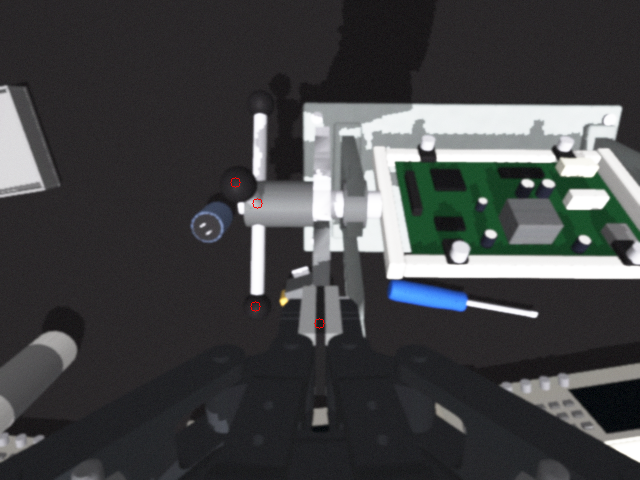

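The overlay agrees with the image: the top knob is seen at (238,183) against a predicted (236,182), and the fingertips are at (320,340). I'll descend and push along stand +x.

Call:
arm_command(
  motion=[
    {"hand": 0, "offset": [0, 0, -40], "dr": [0, 0, 0]},
    {"hand": 0, "offset": [0, 0, -79], "dr": [0, 0, 0]},
    {"hand": 0, "offset": [10, -1.6, -79], "dr": [0, 0, 0]},
    {"hand": 0, "offset": [20, -3.2, -79], "dr": [0, 0, 0]},
    {"hand": 0, "offset": [26, -4.2, -79], "dr": [0, 0, 0]},
    {"hand": 0, "offset": [32, -5.1, -79], "dr": [0, 0, 0]},
    {"hand": 0, "offset": [36, -5.8, -79], "dr": [0, 0, 0]},
    {"hand": 0, "offset": [40, -6.4, -79], "dr": [0, 0, 0]},
    {"hand": 0, "offset": [44, -7.1, -79], "dr": [0, 0, 0]},
  ],
)

```text
clock: 3.05
eef_pos: [0.4966, -0.0678, 0.2434]
tcp_rot: [-3.141, 0.002, 2.982]
ft_force: [-0.2, 0.2, 0.2]
opening: 0.0001
grasp_force: 0.1
```

Call:
arm_command(
  motion=[
    {"hand": 0, "offset": [4, -0.6, 0], "dr": [0, 0, 0]},
    {"hand": 0, "offset": [8, -1.3, 0], "dr": [0, 0, 0]},
    {"hand": 0, "offset": [12, -1.9, 0], "dr": [0, 0, 0]},
    {"hand": 0, "offset": [16, -2.6, 0], "dr": [0, 0, 0]},
    {"hand": 0, "offset": [19, -3, 0], "dr": [0, 0, 0]},
    {"hand": 0, "offset": [22, -3.5, 0], "dr": [0, 0, 0]},
    {"hand": 0, "offset": [22, -3.5, 0], "dr": [0, 0, 0]},
    {"hand": 0, "offset": [22, -3.5, 0], "dr": [0, 0, 0]},
  ],
)

```text
clock: 3.85
eef_pos: [0.5176, -0.0711, 0.2423]
tcp_rot: [-3.142, -0.0, 2.982]
ft_force: [-0.5, -0.3, 0.4]
opening: 0.0003
grasp_force: 0.0
```

```bash
python3 - <<'E'
from h import *
from plant import robot,optics
p=np.load("pose.npy");out=[]
for n,k in (("side",6),("wrist",1.2)):
    d=optics.snapshot(n)
    q=proj(d,world(p,[(46,0,247),(100,0,233),(-33,-54,207)]));print(n,q.round(0).tolist())
    if n=="side": c=cv2.resize(d["pixels"][165:250,300:390],None,fx=6,fy=6,interpolation=2)[:500]
    else: c=cv2.resize(d["pixels"],(400,300))
    out.append(cv2.copyMakeBorder(c,0,510-c.shape[0],0,0,0)) 
cv2.imwrite("pics/s2.png",cv2.resize(np.hstack(out),(800,434)))
s=robot.read_state();print(s["eef_pos"],s["ft_force"])
E
```

```text
side [[335.0, 186.0], [320.0, 181.0], [369.0, 201.0]]
wrist [[323.0, 272.0], [322.0, 372.0], [191.0, 54.0]]
[ 0.51753699 -0.07104872  0.24236833] [-0.36824407 -0.43131438 -0.63950579]
```

View pics/s2.png

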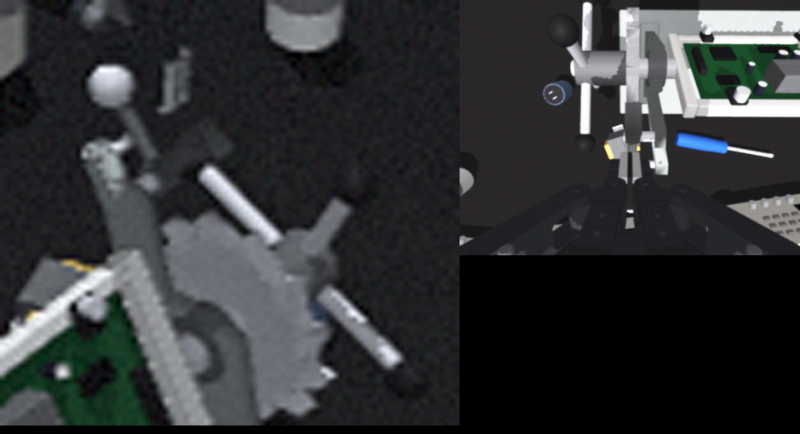

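The ball now projects to about (321,182) in the side view, against (320,181) predicted for the back stop. So the pawl is laid back and the wheel hasn't moved. I'll go up, over, and down to the -x side of the top knob.

Call:
arm_command(
  motion=[
    {"hand": 0, "offset": [0, 0, 25], "dr": [0, 0, 0]},
    {"hand": 0, "offset": [0, 0, 60], "dr": [0, 0, 0]},
    {"hand": 0, "offset": [-25, -5, 80], "dr": [0, 0, 0]},
    {"hand": 0, "offset": [-60, -13, 80], "dr": [0, 0, 0]},
    {"hand": 0, "offset": [-100, -22, 80], "dr": [0, 0, 0]},
    {"hand": 0, "offset": [-140, -31, 80], "dr": [0, 0, 0]},
    {"hand": 0, "offset": [-140, -31, 40], "dr": [0, 0, 0]},
    {"hand": 0, "offset": [-140, -31, 0], "dr": [0, 0, 0]},
    {"hand": 0, "offset": [-140, -31, -42], "dr": [0, 0, 0]},
    {"hand": 0, "offset": [-140, -31, -42], "dr": [0, 0, 0]},
  ],
)

```text
clock: 4.95
eef_pos: [0.3708, -0.099, 0.1906]
tcp_rot: [3.136, -0.019, 2.982]
ft_force: [-1.1, 0.5, -0.4]
opening: -0.0001
grasp_force: 0.0
```

Call:
arm_command(
  motion=[
    {"hand": 0, "offset": [4, -0.6, 0], "dr": [0, 0, 0]},
    {"hand": 0, "offset": [8, -1.3, 0], "dr": [0, 0, 0]},
    {"hand": 0, "offset": [11, -1.8, 0], "dr": [0, 0, 0]},
    {"hand": 0, "offset": [14, -2.3, 0], "dr": [0, 0, 0]},
    {"hand": 0, "offset": [17, -2.7, 0], "dr": [0, 0, 0]},
    {"hand": 0, "offset": [20, -3.2, 0], "dr": [0, 0, 0]},
    {"hand": 0, "offset": [23, -3.7, 0], "dr": [0, 0, 0]},
    {"hand": 0, "offset": [26, -4.2, 0], "dr": [0, 0, 0]},
    {"hand": 0, "offset": [29, -4.7, 0], "dr": [0, 0, 0]},
    {"hand": 0, "offset": [32, -5.1, 0], "dr": [0, 0, 0]},
  ],
)

```text
clock: 5.95
eef_pos: [0.4098, -0.1072, 0.2001]
tcp_rot: [3.142, -0.0, 2.982]
ft_force: [-3.9, 0.9, 2.5]
opening: -0.0
grasp_force: 1.8
```

Call:
arm_command(
  motion=[
    {"hand": 0, "offset": [3, -0.5, 0], "dr": [0, 0, 0]},
    {"hand": 0, "offset": [6, -1, 0], "dr": [0, 0, 0]},
    {"hand": 0, "offset": [9, -1.4, 0], "dr": [0, 0, 0]},
    {"hand": 0, "offset": [12, -1.9, 0], "dr": [0, 0, 0]},
    {"hand": 0, "offset": [15, -2.4, 0], "dr": [0, 0, 0]},
    {"hand": 0, "offset": [18, -2.9, 0], "dr": [0, 0, 0]},
    {"hand": 0, "offset": [20, -3.2, 0], "dr": [0, 0, 0]},
    {"hand": 0, "offset": [22, -3.5, 0], "dr": [0, 0, 0]},
    {"hand": 0, "offset": [24, -3.9, 0], "dr": [0, 0, 0]},
    {"hand": 0, "offset": [24, -3.9, 0], "dr": [0, 0, 0]},
  ],
)

```text
clock: 6.95
eef_pos: [0.4341, -0.1112, 0.2003]
tcp_rot: [3.142, 0.001, 2.982]
ft_force: [-1.4, 0.0, 0.4]
opening: -0.0002
grasp_force: 0.6
```

```bash
python3 - <<'E'
from h import *
from plant import robot,optics
p=np.load("pose.npy");out=[]
s=robot.read_state();print(s["eef_pos"],s["ft_force"], (s["eef_pos"][:2]-p[:2])@[np.cos(p[2]),np.sin(p[2])])
d=optics.snapshot("side")
for w in (.4,.45,.5,.55,.6):
    K=[(88*np.sin(w-.384+k),-54,125+88*np.cos(w-.384+k)) for k in (0,-np.pi/2)]
    print(w,((proj(d,world(p,K))-[320,165])*6).round(0).tolist())
cv2.imwrite("pics/s3.png",cv2.resize(d["pixels"][165:250,320:410],None,fx=6,fy=6,interpolation=2))
E
```

```text
[ 0.43413205 -0.11116131  0.20025032] [-1.36319016  0.0237482   0.40574232] -0.014076569266332297
0.4 [[238.0, 169.0], [373.0, 395.0]]
0.45 [[231.0, 165.0], [374.0, 389.0]]
0.5 [[224.0, 162.0], [374.0, 382.0]]
0.55 [[216.0, 158.0], [374.0, 374.0]]
0.6 [[209.0, 156.0], [374.0, 367.0]]
```

View pics/s3.png

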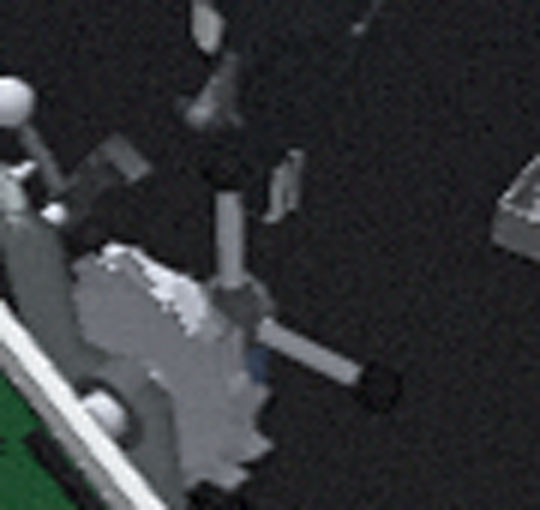

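The knobs are at (226,163) and (378,385), which puts the wheel at about 0.48; TCP geometry gives 0.485. I'll nudge it 2 mm more, back off, and go up and over to the +x side of the ball.

Call:
arm_command(
  motion=[
    {"hand": 0, "offset": [1, -0.2, 0], "dr": [0, 0, 0]},
    {"hand": 0, "offset": [2.2, -0.4, 0], "dr": [0, 0, 0]},
    {"hand": 0, "offset": [2.2, -0.4, 0], "dr": [0, 0, 0]},
    {"hand": 0, "offset": [-8, 1.3, 0], "dr": [0, 0, 0]},
    {"hand": 0, "offset": [-25, 4, 15], "dr": [0, 0, 0]},
    {"hand": 0, "offset": [-25, 4, 55], "dr": [0, 0, 0]},
    {"hand": 0, "offset": [-25, 4, 95], "dr": [0, 0, 0]},
    {"hand": 0, "offset": [-10, 6, 125], "dr": [0, 0, 0]},
    {"hand": 0, "offset": [30, 12, 125], "dr": [0, 0, 0]},
    {"hand": 0, "offset": [70, 18, 125], "dr": [0, 0, 0]},
    {"hand": 0, "offset": [110, 24, 125], "dr": [0, 0, 0]},
    {"hand": 0, "offset": [145, 29, 125], "dr": [0, 0, 0]},
    {"hand": 0, "offset": [160, 30, 125], "dr": [0, 0, 0]},
    {"hand": 0, "offset": [160, 30, 125], "dr": [0, 0, 0]},
    {"hand": 0, "offset": [160, 30, 90], "dr": [0, 0, 0]},
    {"hand": 0, "offset": [160, 30, 55], "dr": [0, 0, 0]},
    {"hand": 0, "offset": [160, 30, 32], "dr": [0, 0, 0]},
    {"hand": 0, "offset": [160, 30, 32], "dr": [0, 0, 0]},
  ],
)

```text
clock: 8.8
eef_pos: [0.5902, -0.0807, 0.228]
tcp_rot: [3.141, -0.008, 2.981]
ft_force: [-0.3, -0.9, -0.4]
opening: -0.0001
grasp_force: 0.0
```

Call:
arm_command(
  motion=[
    {"hand": 0, "offset": [-5, 0.8, 0], "dr": [0, 0, 0]},
    {"hand": 0, "offset": [-10, 1.6, 0], "dr": [0, 0, 0]},
    {"hand": 0, "offset": [-14, 2.3, 0], "dr": [0, 0, 0]},
    {"hand": 0, "offset": [-18, 2.9, 2], "dr": [0, 0, 0]},
    {"hand": 0, "offset": [-22, 3.5, 4], "dr": [0, 0, 0]},
    {"hand": 0, "offset": [-26, 4.2, 6], "dr": [0, 0, 0]},
    {"hand": 0, "offset": [-30, 4.8, 8], "dr": [0, 0, 0]},
    {"hand": 0, "offset": [-34, 5.5, 8], "dr": [0, 0, 0]},
    {"hand": 0, "offset": [-38, 6.1, 8], "dr": [0, 0, 0]},
    {"hand": 0, "offset": [-42, 6.8, 8], "dr": [0, 0, 0]},
    {"hand": 0, "offset": [-46, 7.4, 8], "dr": [0, 0, 0]},
    {"hand": 0, "offset": [-46, 7.4, 8], "dr": [0, 0, 0]},
    {"hand": 0, "offset": [-30, 4.8, 20], "dr": [0, 0, 0]},
    {"hand": 0, "offset": [-20, 3.2, 60], "dr": [0, 0, 0]},
    {"hand": 0, "offset": [-20, 3.2, 100], "dr": [0, 0, 0]},
    {"hand": 0, "offset": [-20, 3.2, 120], "dr": [0, 0, 0]},
    {"hand": 0, "offset": [-20, 3.2, 120], "dr": [0, 0, 0]},
  ],
)

```text
clock: 10.5
eef_pos: [0.5741, -0.078, 0.3563]
tcp_rot: [-3.141, 0.006, 2.982]
ft_force: [-0.8, -0.0, 0.7]
opening: -0.0002
grasp_force: 0.0
```

```bash
python3 - <<'E'
from h import *
from plant import robot,optics
p=np.load("pose.npy")
d=optics.snapshot("side")
f=lambda L:((proj(d,world(p,L))-[305,165])*6).round(0).tolist()
for a in (0,.1,.2): print("pawl",a,f([(60+56*np.sin(a-.254),0,193+56*np.cos(a-.254))]))
for w in (.4,.5,.6):
    print(w,f([(88*np.sin(w-.384+k),-54,125+88*np.cos(w-.384+k)) for k in (0,-np.pi/2)]))
cv2.imwrite("pics/s4.png",cv2.resize(d["pixels"][165:250,305:395],None,fx=6,fy=6,interpolation=2))
E
```

```text
pawl 0 [[182.0, 125.0]]
pawl 0.1 [[173.0, 118.0]]
pawl 0.2 [[164.0, 111.0]]
0.4 [[328.0, 169.0], [463.0, 395.0]]
0.5 [[314.0, 162.0], [464.0, 382.0]]
0.6 [[299.0, 156.0], [464.0, 367.0]]
```

View pics/s4.png

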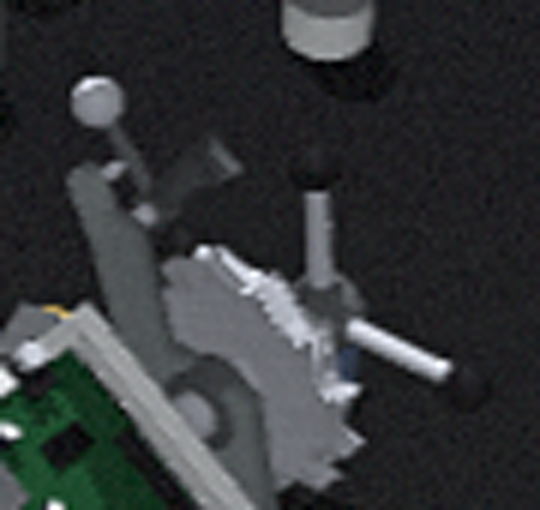

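The ball is still at (97,100), its laid-back position, so the fingertip probably slipped over the top of it because I was raising the tip. The wheel is fine: its knob is at (316,163), or about 0.49. I'll repeat the push lower, at constant height, and check on the way.

Call:
arm_command(
  motion=[
    {"hand": 0, "offset": [20, -3.2, -30], "dr": [0, 0, 0]},
    {"hand": 0, "offset": [20, -3.2, -70], "dr": [0, 0, 0]},
    {"hand": 0, "offset": [20, -3.2, -105], "dr": [0, 0, 0]},
    {"hand": 0, "offset": [20, -3.2, -125], "dr": [0, 0, 0]},
    {"hand": 0, "offset": [20, -3.2, -125], "dr": [0, 0, 0]},
    {"hand": 0, "offset": [20, -3.2, -125], "dr": [0, 0, 0]},
  ],
)

```text
clock: 11.15
eef_pos: [0.5923, -0.0808, 0.2257]
tcp_rot: [3.141, -0.004, 2.982]
ft_force: [-0.1, -0.4, 0.1]
opening: 0.0001
grasp_force: 0.0
```

Call:
arm_command(
  motion=[
    {"hand": 0, "offset": [-5, 0.8, 0], "dr": [0, 0, 0]},
    {"hand": 0, "offset": [-10, 1.6, 0], "dr": [0, 0, 0]},
    {"hand": 0, "offset": [-14, 2.3, 0], "dr": [0, 0, 0]},
    {"hand": 0, "offset": [-18, 2.9, 0], "dr": [0, 0, 0]},
    {"hand": 0, "offset": [-22, 3.5, 0], "dr": [0, 0, 0]},
    {"hand": 0, "offset": [-26, 4.2, 0], "dr": [0, 0, 0]},
    {"hand": 0, "offset": [-30, 4.8, 0], "dr": [0, 0, 0]},
    {"hand": 0, "offset": [-34, 5.5, 0], "dr": [0, 0, 0]},
    {"hand": 0, "offset": [-34, 5.5, 0], "dr": [0, 0, 0]},
  ],
)

```text
clock: 12.05
eef_pos: [0.5602, -0.0757, 0.2298]
tcp_rot: [-3.141, 0.004, 2.982]
ft_force: [-0.5, -0.3, -0.2]
opening: 0.0004
grasp_force: 0.0
```

```bash
python3 - <<'E'
from h import *
from plant import robot,optics
p=np.load("pose.npy")
d=optics.snapshot("side")
f=lambda L:((proj(d,world(p,L))-[305,165])*6).round(0).tolist()
for a in (0,.3,.5,.6,.7,.8,1.05): print("pawl",a,f([(60+56*np.sin(a-.254),0,193+56*np.cos(a-.254))]))
cv2.imwrite("pics/s5.png",cv2.resize(d["pixels"][165:250,305:395],None,fx=6,fy=6,interpolation=2))
s=robot.read_state();print(s["eef_pos"],s["ft_force"], (s["eef_pos"][:2]-p[:2])@[np.cos(p[2]),np.sin(p[2])])
E
```

```text
pawl 0 [[182.0, 125.0]]
pawl 0.3 [[154.0, 106.0]]
pawl 0.5 [[136.0, 98.0]]
pawl 0.6 [[127.0, 95.0]]
pawl 0.7 [[119.0, 94.0]]
pawl 0.8 [[110.0, 94.0]]
pawl 1.05 [[92.0, 97.0]]
[ 0.55928816 -0.07553092  0.2281363 ] [-0.5321246  -0.28803022  0.28404525] 0.1038134218626921
```

View pics/s5.png

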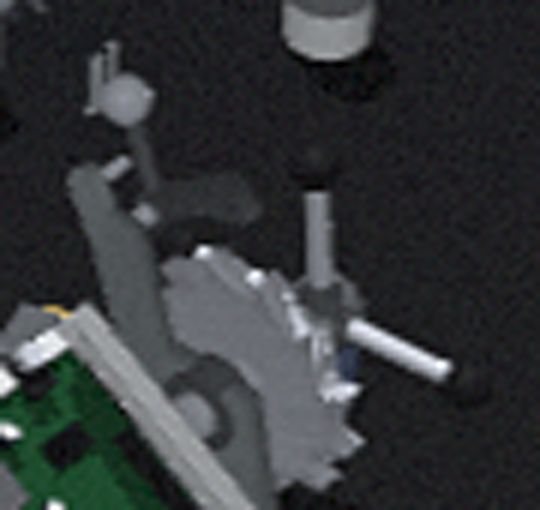

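The ball is at (127,98), so the pawl is at about 0.6 with the finger behind it. I'll push on.

Call:
arm_command(
  motion=[
    {"hand": 0, "offset": [-4, 0.6, 0], "dr": [0, 0, 0]},
    {"hand": 0, "offset": [-8, 1.3, 0], "dr": [0, 0, 0]},
    {"hand": 0, "offset": [-12, 1.9, 0], "dr": [0, 0, 0]},
    {"hand": 0, "offset": [-16, 2.6, 0], "dr": [0, 0, 0]},
    {"hand": 0, "offset": [-20, 3.2, 0], "dr": [0, 0, 0]},
    {"hand": 0, "offset": [-24, 3.8, 0], "dr": [0, 0, 0]},
    {"hand": 0, "offset": [-24, 3.8, 0], "dr": [0, 0, 0]},
    {"hand": 0, "offset": [-24, 3.8, 0], "dr": [0, 0, 0]},
  ],
)

```text
clock: 12.9
eef_pos: [0.5356, -0.0718, 0.2275]
tcp_rot: [-3.142, 0.0, 2.982]
ft_force: [-0.1, -0.2, -0.3]
opening: -0.0002
grasp_force: 0.0
```

```bash
python3 - <<'E'
from h import *
from plant import robot,optics
d=optics.snapshot("side")
cv2.imwrite("pics/s6.png",cv2.resize(d["pixels"][165:250,305:395],None,fx=6,fy=6,interpolation=2))
s=robot.read_state();print(s["eef_pos"],s["ft_force"])
E
```

```text
[ 0.5356963  -0.07178674  0.22738779] [ 0.5976778  -0.52629694 -0.28331112]
```

View pics/s6.png

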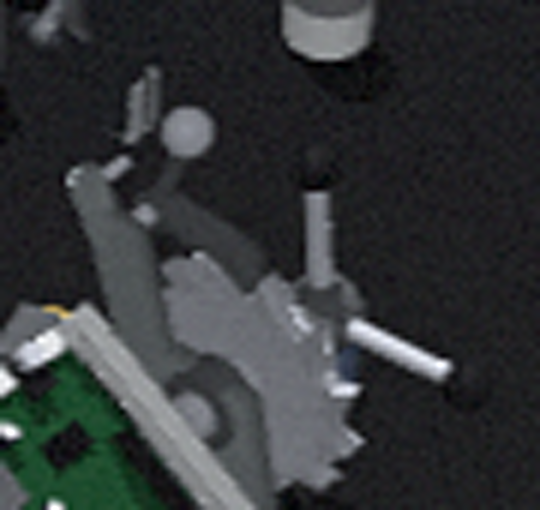

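The ball is at (188,132) and the arm is lying on the wheel, which matches pawl angle of about 0. I'll retreat clear and verify numerically against the start image.

Call:
arm_command(
  motion=[
    {"hand": 0, "offset": [8, -1.3, 0], "dr": [0, 0, 0]},
    {"hand": 0, "offset": [25, -4, 0], "dr": [0, 0, 0]},
    {"hand": 0, "offset": [40, -6, 20], "dr": [0, 0, 0]},
    {"hand": 0, "offset": [40, -6, 60], "dr": [0, 0, 0]},
    {"hand": 0, "offset": [40, -6, 100], "dr": [0, 0, 0]},
    {"hand": 0, "offset": [40, -6, 130], "dr": [0, 0, 0]},
    {"hand": 0, "offset": [40, -6, 130], "dr": [0, 0, 0]},
    {"hand": 0, "offset": [40, -6, 130], "dr": [0, 0, 0]},
    {"hand": 0, "offset": [40, -6, 130], "dr": [0, 0, 0]},
  ],
)

```text
clock: 13.85
eef_pos: [0.5758, -0.0778, 0.3556]
tcp_rot: [3.141, -0.002, 2.982]
ft_force: [-0.0, -0.1, -0.4]
opening: -0.0001
grasp_force: 0.0
```

```bash
python3 - <<'E'
from h import *
from plant import robot,optics
p=np.load("pose.npy")
d=optics.snapshot("side");A=pickle.load(open("pics/side0.pkl","rb"))
g=lambda i:cv2.resize(cv2.cvtColor(i,6)[165:250,305:395],None,fx=6,fy=6,interpolation=2)
g0,g1=g(A["pixels"]),g(d["pixels"])
def m(x,y,r):   # shift of ball / pawl patches between start and now
    s=cv2.matchTemplate(g1[y-r-20:y+r+20,x-r-20:x+r+20],g0[y-r:y+r,x-r:x+r],cv2.TM_CCOEFF_NORMED);_,v,_,l=cv2.minMaxLoc(s);print(v,l[0]-20,l[1]-20)
m(188,130,32); m(180,180,25); m(225,225,30)
f=lambda L:((proj(d,world(p,L))-[305,165])*6).round(0).tolist()
print("pawl .05 shift",np.subtract(f([(60+56*np.sin(-.204),0,193+56*np.cos(-.204))]),f([(60+56*np.sin(-.254),0,193+56*np.cos(-.254))])))
b=(g1<14).astype(np.uint8)
# knob: compare with earlier views at fixed positions
s3=cv2.imread("pics/s6.png",0);print("change since s6 at knobs",cv2.absdiff(s3,g1)[130:430,270:500].mean())
s=robot.read_state();print(s["clock"],s["eef_pos"],s["ft_force"])
E
```

```text
0.9518851637840271 1 2
0.8742583394050598 0 1
0.4138055741786957 5 20
pawl .05 shift [[-5. -4.]]
change since s6 at knobs 5.042260869565218
13.9 [ 0.57548089 -0.07771513  0.35520719] [-0.03587377  0.68614001  0.32413077]
```

The ball is back within noise of its starting (seated) position, the wheel is at about 0.49, and the arm is clear. Handing in.

```bash
python3 -c "
from plant import robot
print(robot.hand_in())"
```

```text
the job is handed in; nothing more can be done
None
```

Handed in with the wheel one notch back (about 0.49 rad by my estimate), the pawl down in the next gap, and the arm clear of everything; the first push to drop the pawl didn't take, so I repeated it lower, and the hand-in call returned no verdict.

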